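# Assemble a trailer wheel hub on its stub axle

## Task

Assemble the trailer wheel hub on the stub axle that stands upright, bolted to the bench: first the black grease seal down on the shoulder, then the large bearing, the red hub over it, the small bearing into the recess in the hub's top, and the copper thrust washer last. Each part goes on the way up it is lying now and must sit right down on the one below; lower the parts, do not let them drop down the axle. Leave the hex nut and the tape measure where they are.

Things in the scene. Friction and masses are not known exactly. Their poses are not given: they have to be found in the camera images.
- stub_axle: Stub axle bolted to the bench. Origin: centre of the underside of its grey plate (84 x 84 x 10 mm, bolt heads to 15 mm), on the pin's axis, z up. Shoulder where the stack begins: 36 mm diameter, top 16 mm above the origin. Steel pin above it: 25 mm diameter up to 30 mm, narrowing to 17 mm at 35 mm, 17 mm up to 60 mm, then 15 mm thread; bevelled tip at 73 mm (heights above the origin).
- grease_seal: Flat black rubber ring, 50 mm outside diameter, 28 mm hole, 7 mm high, lying flat. Origin: centre of its underside, z up. In place its origin is 16 mm above that of stub_axle.
- large_bearing: Large tapered roller bearing, brass-coloured cage: ring with 46 mm outside diameter over its lower 9 mm, tapering to 41 mm at the top, 28 mm hole, 14 mm high, lying with its narrow end up, as it goes on. Origin: centre of its underside, z up. In place its origin is 23 mm above that of stub_axle.
- wheel_hub: Red hub, 30 mm high, flange down: flange 80 mm diameter, 9 mm thick; barrel above it 58 mm (grip here). Recess below 51 mm wide, 12 mm deep, for the large bearing; on top 37 mm, 8 mm deep, for the small one; 22 mm hole. Mass 0.3 to 0.6 kg. Origin: centre of the underside, z up. In place it rests on the large bearing (2 mm clear of the seal), origin 25 mm above stub_axle's.
- small_bearing: Small tapered roller bearing, dark steel cage: ring with 34 mm outside diameter over its upper 10 mm, tapering to 30 mm at the bottom, 20 mm hole, 16 mm high, lying with its wide end up, as it goes on. Origin: centre of its underside, z up. In place its origin is 47 mm above that of stub_axle and it stands 8 mm proud of the hub: grip its upper half.
- thrust_washer: Flat copper-coloured washer, 36 mm outside diameter, 18 mm hole, 5 mm thick, lying flat. Origin: centre of its underside, z up. In place its origin is 63 mm above that of stub_axle.
- nut: Grey hex nut, 30 mm across flats, 14 mm high, lying flat among the parts; not to be moved. Origin: centre of its underside.
- tape_measure: Yellow tape measure, 38 x 72 x 62 mm, standing on the bench; not to be moved. Origin: centre of its underside.
- roof_post (a point): Bare wooden roof post left of the bench, 85 mm square, from the floor to 0.65 m above the bench, where it carries a beam; fixed. This point: on its axis at bench height. It stands between the arm's start and the work: draw the arm in before swinging past it.

How it is judged (in metres and radians):
On the way, in this order (a step that is already met when the one before it is completed fails the run):
1. the grease seal lies on the axle's shoulder (horizontal distance between grease_seal and stub_axle below 0.006 m and z of grease_seal in the frame of stub_axle between 0.013 and 0.0185 m and angle between grease_seal's own z axis and vertical below 0.1 rad and linear speed of grease_seal below 0.02 m/s and contact force between the fingers and grease_seal below 0.1 N), for 0.2 s.
2. the large bearing sits on the seal (horizontal distance between large_bearing and stub_axle below 0.006 m and z of large_bearing in the frame of stub_axle between 0.02 and 0.0255 m and angle between large_bearing's own z axis and vertical below 0.1 rad and linear speed of large_bearing below 0.02 m/s and contact force between the fingers and large_bearing below 0.1 N), for 0.2 s.
3. the hub is down over the large bearing (horizontal distance between wheel_hub and stub_axle below 0.006 m and z of wheel_hub in the frame of stub_axle between 0.022 and 0.0275 m and angle between wheel_hub's own z axis and vertical below 0.1 rad and linear speed of wheel_hub below 0.02 m/s and contact force between the fingers and wheel_hub below 0.1 N), for 0.2 s.
4. the small bearing sits in the hub's top recess (horizontal distance between small_bearing and stub_axle below 0.006 m and z of small_bearing in the frame of stub_axle between 0.044 and 0.0495 m and angle between small_bearing's own z axis and vertical below 0.1 rad and linear speed of small_bearing below 0.02 m/s and contact force between the fingers and small_bearing below 0.1 N), for 0.2 s.
5. the thrust washer lies on the small bearing (horizontal distance between thrust_washer and stub_axle below 0.006 m and z of thrust_washer in the frame of stub_axle between 0.06 and 0.0655 m and angle between thrust_washer's own z axis and vertical below 0.1 rad and linear speed of thrust_washer below 0.02 m/s and contact force between the fingers and thrust_washer below 0.1 N), for 0.2 s.
At the end, for the whole second after the job is handed in: Seal, large bearing, hub, small bearing and washer are on the axle in this order, each within 6 mm of its axis, within 3 mm below and 2.5 mm above its seated height (origins 16, 23, 25, 47 and 63 mm above the axle's), tilted by less than 0.1 rad, at rest (horizontal distance between each of grease_seal, large_bearing, wheel_hub, small_bearing, thrust_washer and stub_axle below 0.006 m and z of grease_seal in the frame of stub_axle between 0.013 and 0.0185 m and angle between each of grease_seal, large_bearing, wheel_hub, small_bearing, thrust_washer's own z axis and vertical below 0.1 rad and linear speed of each of grease_seal, large_bearing, wheel_hub, small_bearing, thrust_washer below 0.02 m/s and z of large_bearing in the frame of stub_axle between 0.02 and 0.0255 m and z of wheel_hub in the frame of stub_axle between 0.022 and 0.0275 m and z of small_bearing in the frame of stub_axle between 0.044 and 0.0495 m and z of thrust_washer in the frame of stub_axle between 0.06 and 0.0655 m); the robot touches nothing.
It fails at once if the hex nut is moved more than 30 mm (distance of nut from where it was at the start of the episode above 0.03 m).
It fails at once if the tape measure is moved more than 30 mm (distance of tape_measure from where it was at the start of the episode above 0.03 m).
It fails at once if a part is let fall down the axle (faster than 0.7 m/s within 15 mm of the axle's line, its underside below 0.11 m) ((horizontal distance between grease_seal and stub_axle below 0.015 m and height (world z) of grease_seal below 0.11 m and linear speed of grease_seal above 0.7 m/s) or (horizontal distance between large_bearing and stub_axle below 0.015 m and height (world z) of large_bearing below 0.11 m and linear speed of large_bearing above 0.7 m/s) or (horizontal distance between wheel_hub and stub_axle below 0.015 m and height (world z) of wheel_hub below 0.11 m and linear speed of wheel_hub above 0.7 m/s) or (horizontal distance between small_bearing and stub_axle below 0.015 m and height (world z) of small_bearing below 0.11 m and linear speed of small_bearing above 0.7 m/s) or (horizontal distance between thrust_washer and stub_axle below 0.015 m and height (world z) of thrust_washer below 0.11 m and linear speed of thrust_washer above 0.7 m/s)).
It also fails if it takes over 141 s, if anything falls off the work surface, if the arm or the gripper's body presses on something with over 40 N, if the wrist force passes 120 N, or if a joint passes its speed limit or range.

## Robot

A 6-joint arm with a two-finger parallel gripper is mounted at the origin on a cart in front of the work surface, level with it; the furniture and walls round the work are solid. World frame = base frame: x ahead of the robot, y to its left, z up, the work surface at z = 0. Lengths are in mm, angles in rad, forces in N, time in s.
With the tool pointing down it reaches from about 275 to 1000 mm from the base axis. Payload 8.4 kg.
Tool frame: the origin (TCP) lies on the centre line of the jaws, within the pads' length; the fingertips stand 17 mm ahead of it and the grasp point (between the pads) lies 2 mm behind it; z points along the fingers, y is the line along which they close (so a half turn about z gives the same grasp; the last joint's range is limited). The gripper opens to 85 mm and grips with 20 to 120 N. Pads are 22 mm wide; open, the fingers measure 114 mm over their backs; the gripper's body (76 mm by 85 mm) begins 54 mm behind the grasp point. The pads swing forward as they close: fully open they stand 13 mm farther back than shut.
Start: joints at [-1.125, 0.353, 1.633, -0, 1.155, -0.002], TCP at [270.614, -563.379, 248.281] pointing down, gripper open.
Joint ranges: [-2.63, 2.63], [-0.92, 2.1], [0.06, 2.66], [-1.3, 4.44], [0, 2.69], [-3.02, 3.02]. Speed limits (rad/s): [2.22, 2.22, 2.79, 3.14, 3.14, 3.14].

## Interface

Orientations are given as [roll, pitch, yaw] about the fixed x, y, z axes, in that order (R = Rz(yaw) Ry(pitch) Rx(roll)).
In Python, from rig import r, eyes gives the robot as it stands. The module is installed in compiled form; this text tells all that it offers.
- The arm moves only by the shell command python3 -m inch 'ROWS' [FORCE]. ROWS is JSON, a list of rows, each a list of 7 numbers: the shift along the tool's x, y, z in m, then the turn, a rotation vector about the tool's x, y, z in degrees, then the closure, from -1 (fully open) to 1 (shut). In form: [[x, y, z, rx, ry, rz, gripper], ...]. A call has 1 to 8 rows; each row shifts and turns the commanded pose from where the row before left it, along the tool's axes as they then stand; what a row does not reach is not made up. A row lasts 1/10 s, in which the tool goes at most 50 mm and 8.59 degrees, less where a joint would pass 70% of its speed; a pose out of reach is approached as far as the arm can. A call with a gripper value outside its range is refused whole. The fingers move at their own pace and stop on an object; FORCE is the grip in N (left out, the last holds). Time passes only in rows, so rows that do not move let the fingers close. It gives the time, the measured TCP pose, the force, the opening and the grip force at its end, in the units of the state.
- r.sense(): the state, without advancing time (a new reading comes with each control period).
- eyes.grab_frame(name): name is "side" or "top"; returns a dict with "img" (384x512x3 uint8, blue, green, red), "fx", "fy", "cx", "cy" (pixels), "R" (3x3) and "t" (3): a world point X has camera coordinates R X + t. Camera axes: x right, y down, z forward; pixel columns grow to the right and rows downward; lengths in mm; the calibration is good to about 2 mm. A picture is of the moment at which its call begins. There is no depth.
- r.sign_off(): hands the job in; it is judged then, once.
The state is a dict: "clock": time; "qpos": joint angles; "qvel": joint speeds; "joint_efforts": joint torques, N m; "eef_pos": TCP position; "tcp_rot": TCP orientation; "contact_force": force on the tool from outside, world axes, zero at the start; "wrist_torque": the same for the moment, N m; "opening": opening from 0.0 (shut) to 1.0 (fully open); "grasp_force": force on a finger pad.
Only numpy, scipy, OpenCV 4.12 (cv2) and the standard library are available. Lean on these libraries where they do the work, as an engineer would, in place of code of your own. Each camera call takes 0.05 s, during which the arm holds its last target. There are 200 camera calls.

## Working session

There is one attempt and no reset: what is moved stays moved. The work goes in short steps, Python scripts to look and compute and a shell command to move; the robot and the scene stay as the last step left them, time stands still between calls to the robot, and variables do not carry over. Pictures are saved under pics/ and viewed, at most 14 in all, crops included, and the job is handed in when it is done.

```bash
mkdir -p pics; python3 - <<'E'
from rig import r, eyes
import cv2
print(r.sense())
for n in("top","side"):
    f=eyes.grab_frame(n); cv2.imwrite(f"pics/{n}0.png",f["img"]); print(n,[f[k] for k in("fx","fy","cx","cy")],f["R"],f["t"])
E
```

```text
{'clock': 0.0, 'qpos': array([-1.12539850e+00,  3.53677787e-01,  1.63414469e+00,  1.68469322e-05,
        1.15519556e+00, -2.39521865e-03]), 'qvel': array([ 0.00185879, -0.00024502, -0.00124402,  0.00165182,  0.00100092,
       -0.00021597]), 'joint_efforts': array([-1.16462135e-03, -6.05257416e+01, -3.42063403e+01, -7.06985020e-05,
        9.58168617e-03,  1.32217458e-06]), 'eef_pos': array([ 270.42041499, -562.96071119,  247.5386373 ]), 'tcp_rot': array([-3.14016731e+00, -1.88171555e-05,  4.47786216e-01]), 'contact_force': array([ 0.01187811, -0.11878216,  0.67371708]), 'wrist_torque': array([-0.02111774, -0.01295086, -0.01195001]), 'grasp_force': 0.0, 'opening': 1.0004876778903935}
top [347.4654251241946, 347.4654251241946, 263.38946476249663, 189.9301933668327] [[ 0.00539723 -0.999876   -0.01479403]
 [-0.99029777 -0.00329004 -0.13892264]
 [ 0.13885674  0.0154003  -0.99019273]] [-116.33953574  521.83263658  995.44001398]
side [484.4162336862774, 484.4162336862774, 247.7001047038554, 187.9834444344276] [[ 0.8814783  -0.47179047  0.02024222]
 [-0.21986026 -0.44796138 -0.86659798]
 [ 0.4179204   0.75943686 -0.49859622]] [-511.22658972  122.39878744 1402.24907379]
```

View pics/top0.png

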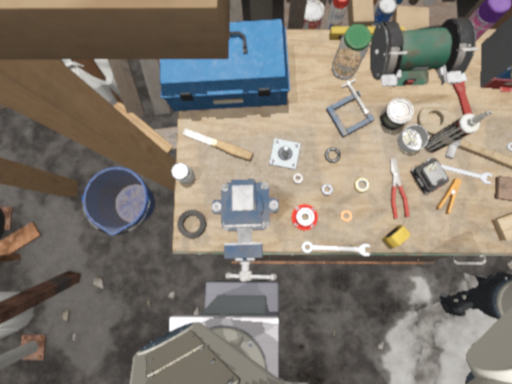

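View pics/side0.png

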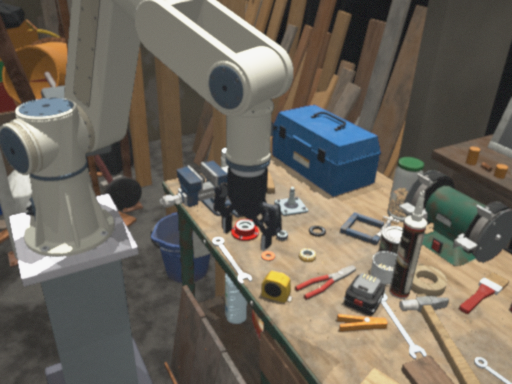

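Top view: the axle plate is at (285,153), seal (333,155), brass bearing (361,185), hub (305,217) and copper washer (346,215). The nut and small bearing are at (298,178) and (327,189), and I can't yet tell which is which. I'll enlarge the area.

```bash
cat > h.py <<'E'
import numpy as np, cv2
from rig import r, eyes
def ray(f,u,v,z):
    d=f["R"].T@np.array([(u-f["cx"])/f["fx"],(v-f["cy"])/f["fy"],1.]); c=-f["R"].T@f["t"]
    return c+d*(z-c[2])/d[2]
def proj(f,X):
    p=f["R"]@np.array(X,float)+f["t"]; return f["fx"]*p[0]/p[2]+f["cx"],f["fy"]*p[1]/p[2]+f["cy"]
E
python3 - <<'E'
from h import *
f=eyes.grab_frame("top"); im=f["img"]
cv2.imwrite("pics/c1.png",cv2.resize(im[130:240,255:385],None,fx=5.4,fy=5.4,interpolation=cv2.INTER_CUBIC)[:600])
for n,u,v,z in [("axle",285,153,12),("seal",333,155,7),("large",361,185,14),("hub",305,217,30),("A",298,178,14),("B",327,189,16),("wash",346,215,5),("tape",398,237,62),("vise",245,200,100),("post?",165,180,0)]: print(n,ray(f,u,v,z).round())
g=eyes.grab_frame("side");cv2.imwrite("pics/s1.png",cv2.resize(g["img"][150:300,190:360],None,fx=4,fy=4,interpolation=cv2.INTER_CUBIC))
E
```

```text
axle [ 641. -180.   12.]
seal [ 636. -328.    7.]
large [ 541. -409.   14.]
hub [ 443. -237.   30.]
A [ 562. -219.   14.]
B [ 529. -306.   16.]
wash [ 451. -363.    5.]
tape [ 386. -495.   62.]
vise [485. -64. 100.]
post? [557. 191.   0.]
```

View pics/c1.png

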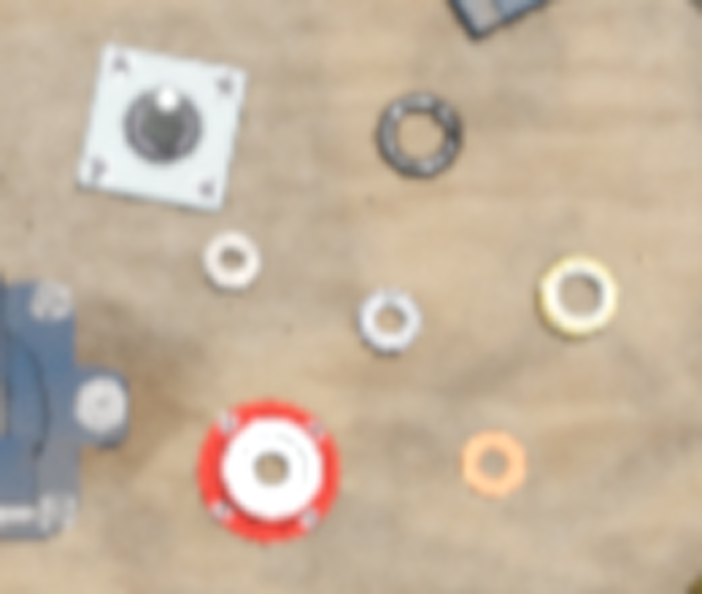

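View pics/s1.png

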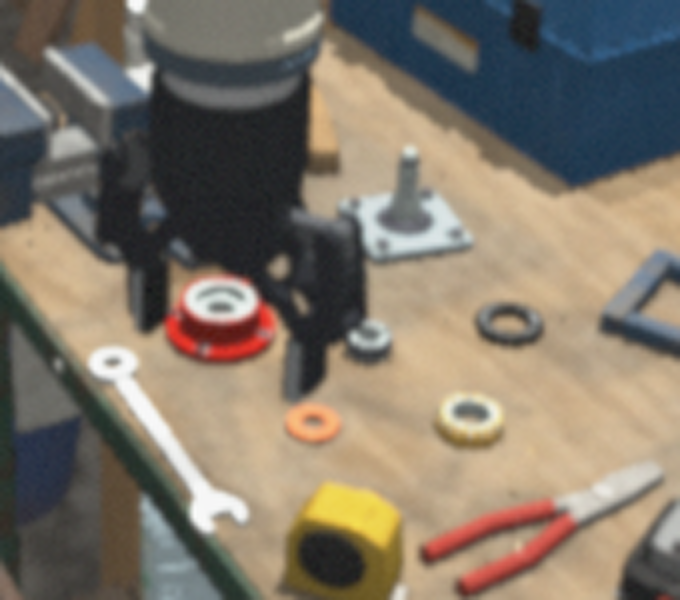

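B (327,189) has the dark ribbed side and the 20 mm hole, so it is the small bearing. A (298,178), with the smaller hole, is the nut. In the side crop the axle stands clear, and nothing tall is near the parts except the vise and the tape measure. Next I'll measure accurately in both views.

```bash
cat >> h.py <<'E'
P={"axle":(641,-180,12),"seal":(636,-328,7),"large":(541,-409,14),"hub":(443,-237,30),"nut":(562,-219,14),"small":(529,-306,16),"washer":(451,-363,5)}
def blob(f,X,h,rad=32,thr=28,show=None):
    """silhouette centre (hull of pixels unlike the wood) near X, cast on mid height"""
    im=f["img"].astype(float); u,v=proj(f,(X[0],X[1],h/2)); s=f["fx"]/(f["R"]@np.array([X[0],X[1],0.])+f["t"])[2]
    yy,xx=np.mgrid[:384,:512]; d=np.hypot(xx-u,yy-v)
    bg=np.median(im[(d>rad*s*1.25)&(d<rad*s*1.7)],axis=0)
    m=((np.abs(im-bg).max(2)>thr)&(d<rad*s*1.2)).astype(np.uint8)
    cs,_=cv2.findContours(m,cv2.RETR_EXTERNAL,cv2.CHAIN_APPROX_NONE)
    c=cv2.convexHull(max(cs,key=cv2.contourArea)); M=cv2.moments(c)
    cu,cv_=M["m10"]/M["m00"],M["m01"]/M["m00"]
    return ray(f,cu,cv_,h/2),2*np.sqrt(M["m00"]/np.pi)/s,(cu,cv_)
E
python3 - <<'E'
from h import *
R={"seal":(28,7),"large":(27,14),"hub":(45,30),"nut":(22,14),"small":(22,16),"washer":(22,5)}
for n in("top","side"):
    f=eyes.grab_frame(n)
    for k,(rad,h) in R.items():
        for thr in(28,45):
            p,d,c=blob(f,P[k],h,rad,thr); print(n,k,thr,p.round(1)[:2],round(d,1),np.round(c,1))
    # axle: bright plate by corners, shoulder dark
    if n=="top":
        im=f["img"]; roi=im[133:175,264:306]; print(cv2.cvtColor(roi,cv2.COLOR_BGR2GRAY)[::2,::2])
E
```

```text
top seal 28 [ 637.3 -326. ] 50.0 [332.2 154.8]
top seal 45 [ 637.  -326.1] 46.9 [332.2 154.9]
top large 28 [ 542.8 -411.3] 44.1 [361.2 184.9]
top large 45 [ 545.4 -413.9] 37.3 [362.  184.1]
top hub 28 [ 444.3 -236. ] 80.0 [304.2 216.9]
top hub 45 [ 443.9 -236. ] 76.7 [304.1 217. ]
top nut 28 [ 564.  -217.2] 30.8 [297.3 177.9]
top nut 45 [ 564.8 -218.1] 27.6 [297.6 177.6]
top small 28 [ 529.2 -305.7] 35.4 [326.6 189.2]
top small 45 [ 531.  -306.6] 30.3 [326.8 188.6]
top washer 28 [ 450.2 -363.8] 33.7 [346.1 215.4]
top washer 45 [ 450.7 -363.9] 31.0 [346.1 215.2]
[[185 183 183 185 186 184 182 181 183 183 180 175 174 178 182 186 186 182
  180 180 185]
 [188 184 184 182 183 183 187 180 178 180 177 175 177 178 178 183 187 183
  181 178 180]
 [188 184 181 175 177 187 191 183 179 185 178 178 184 181 179 181 185 187
  185 183 181]
 [189 187 182 181 182 216 219 219 215 203 190 187 185 177 182 183 185 188
  191 189 187]
 [186 185 184 184 183 227 196 213 241 237 235 228 222 216 201 190 189 184
  183 182 184]
 [188 184 184 185 187 230 223 217 239 240 238 239 240 240 237 235 224 220
  196 179 178
[... 1216 characters left out ...]
 182 183 185 183
  181 180 176]
 [183 184 176 177 179 183 186 184 182 184 186 192 190 186 183 192 213 225
  201 182 180]]
side seal 28 [ 635.1 -327. ] 43.3 [317.1 231.1]
side seal 45 [ 634.8 -326.6] 39.2 [316.9 231.1]
side large 28 [ 540.3 -412.6] 43.0 [306.7 255.4]
side large 45 [ 548.4 -403.4] 26.3 [307.3 252.7]
side hub 28 [ 442.8 -237.5] 105.6 [244.7 229. ]
side hub 45 [ 431.9 -247.4] 93.8 [243.  231.7]
side nut 28 [ 578.8 -224.9] 23.2 [282.4 217.6]
side nut 45 [ 580.2 -225.3] 20.3 [282.8 217.5]
side small 28 [ 527.1 -299.5] 38.7 [280.7 234.6]
side small 45 [ 526.8 -299. ] 37.2 [280.5 234.5]
side washer 28 [ 451.2 -354.1] 36.4 [267.4 253.9]
side washer 45 [ 450. -359.] 24.1 [267.9 255. ]
```

```bash
python3 - <<'E'
from h import *
f=eyes.grab_frame("top"); g=cv2.cvtColor(f["img"],cv2.COLOR_BGR2GRAY)
m=np.zeros_like(g); m[132:174,264:304]=(g[132:174,264:304]>205)
cs,_=cv2.findContours(m,cv2.RETR_EXTERNAL,cv2.CHAIN_APPROX_NONE); c=max(cs,key=cv2.contourArea)
q=cv2.minAreaRect(c); M=cv2.moments(cv2.convexHull(c)); print("plate",q,ray(f,*q[0],10).round(1),ray(f,M["m10"]/M["m00"],M["m01"]/M["m00"],10).round(1))
b=cv2.boxPoints(q); print([ray(f,*p,10).round(0)[:2].tolist() for p in b])
# dark shoulder + pin
m[:]=0; m[140:166,270:300]=g[140:166,270:300]<180
cs,_=cv2.findContours(m,cv2.RETR_EXTERNAL,cv2.CHAIN_APPROX_NONE); c=max(cs,key=cv2.contourArea); (u,v),(a,bb),_=cv2.fitEllipse(c);print("shoulder",u,v,a,bb,ray(f,u,v,16).round(1))
# tip: bright pixels inside
t=g[142:152,280:292]; print(t)
s=eyes.grab_frame("side"); gs=cv2.cvtColor(s["img"],cv2.COLOR_BGR2GRAY); print(gs[183:212,284:302])
for n,fr in(("top",f),("side",s)):
    for z in(16,73): print(n,z,np.round(proj(fr,(641,-180,z)),1))
E
```

```text
plate ((284.6075439453125, 152.92640686035156), (26.476118087768555, 26.046113967895508), 10.619654655456543) [ 641.4 -178.5   10. ] [ 641.5 -178.3   10. ]
[[609.0, -131.0], [690.0, -146.0], [674.0, -226.0], [594.0, -211.0]]
shoulder 284.4971008300781 153.442138671875 11.46445083618164 13.837960243225098 [ 638.3 -177.9   16. ]
[[241 240 239 238 238 238 238 238 238 237 236 233]
 [239 240 240 239 238 239 239 240 240 240 240 239]
 [240 240 240 239 237 237 237 238 239 240 240 240]
 [238 236 235 231 226 230 233 234 236 238 240 240]
 [230 218 213 207 215 235 238 227 225 232 237 238]
 [210 184 177 183 217 250 251 226 204 209 223 235]
 [177 154 154 171 217 253 253 225 180 172 200 228]
 [155 150 146 151 193 229 229 201 159 149 170 211]
 [157 151 138 132 152 178 178 156 140 140 147 184]
 [157 149 132 122 123 129 128 125 128 139 142 159]]
[[175 179 182 184 185 180 177 176 177 181 187 190 189 185 181 176 168 161]
 [175 176 179 183 183 181 176 175 177 181 184 190 191 188 181 179 178 175]
 [177 176 179 181 184 181 181 182 183 183 184 185 188 190 186 186 183 180]
 [178 179 180 181 183 183 185 197 2
[... 1301 characters left out ...]
 221 225 223]
 [151 116  97  91  94 102 106 108 109 105 108 111 115 139 187 216 224 224]
 [162 122 103  97  98 103 108 116 113 106 104 104 105 129 178 215 224 224]
 [193 156 127 112 106 108 112 113 112 108 104 103 115 149 194 219 223 222]
 [213 196 169 143 130 125 123 119 119 120 119 125 151 185 215 223 221 209]
 [216 211 200 189 180 171 164 158 153 160 166 180 196 214 222 224 220 197]
 [198 187 193 208 212 210 206 200 199 204 208 216 220 223 224 224 221 209]
 [169 148 158 196 217 221 220 221 220 221 221 221 222 222 221 219 217 209]
 [161 133 145 185 212 220 220 219 217 217 214 211 206 200 194 188 181 174]]
top 16 [285.2 152.6]
top 73 [286.1 147.8]
side 16 [291.9 203.3]
side 73 [293.1 187.6]
```

```bash
python3 - <<'E'
from h import *
f=eyes.grab_frame("top");s=eyes.grab_frame("side")
print(ray(f,285.5,147.8,73).round(1),ray(s,292.0,187.2,73).round(1))
# side shoulder ellipse centre
print(ray(s,291,203.5,16).round(1))
# target offsets in the tool frame
R=cv2.Rodrigues
from scipy.spatial.transform import Rotation as Ro
st=r.sense(); print(Ro.from_euler("xyz",st["tcp_rot"]).as_matrix().round(3), st["eef_pos"],st["clock"])
E
```

```text
[ 640.9 -178.2   73. ] [ 639.4 -176.4   73. ]
[ 637.9 -179.8   16. ]
[[ 0.901  0.433 -0.   ]
 [ 0.433 -0.901  0.   ]
 [-0.    -0.    -1.   ]] [ 270.58059149 -563.34242252  248.24687409] 0.5
```

```bash
python3 -m inch '[[0,0,0,0,0,6.4,-1],[0,0,0,0,0,6.4,-1],[0,0,0,0,0,6.4,-1],[0,0,0,0,0,6.4,-1]]' 20; python3 -m inch '[[0.03,-0.02,0,0,0,0,-0.4],[0.03,-0.02,0,0,0,0,-0.4],[0.03,-0.02,0,0,0,0,-0.4],[0.03,-0.02,0,0,0,0,-0.4],[0.03,-0.02,0,0,0,0,-0.4],[0.03,-0.02,0,0,0,0,-0.4],[0.03,-0.02,0,0,0,0,-0.4],[0.03,-0.02,0,0,0,0,-0.4]]'; python3 -m inch '[[0.03,-0.02,0.02,0,0,0,-0.4],[0.03,-0.02,0.02,0,0,0,-0.4],[0.03,-0.02,0.02,0,0,0,-0.4],[0.03,-0.017,0.02,0,0,0,-0.4],[0.006,0,0.02,0,0,0,-0.4],[0,0,0.02,0,0,0,-0.4],[0,0,0,0,0,0,-0.4],[0,0,0,0,0,0,-0.4]]'
```

```text
clock: 0.9
eef_pos: [270.6, -563.4, 248.3]
tcp_rot: [3.142, 0.0, -0.004]
contact_force: [-0.5, 0.1, -0.5]
opening: 1.002
grasp_force: 0.0
clock: 1.7
eef_pos: [511.6, -402.2, 248.4]
tcp_rot: [3.141, -0.0, 0.001]
contact_force: [0.3, -0.6, -0.2]
opening: 0.7
grasp_force: 0.0
clock: 2.5
eef_pos: [635.8, -326.4, 128.2]
tcp_rot: [-3.141, 0.001, 0.001]
contact_force: [-0.5, -0.8, 1.3]
opening: 0.699
grasp_force: 0.0
```

```bash
python3 -m inch '[[0.001,0,0.03,0,0,0,-0.4],[0,0,0.03,0,0,0,-0.4],[0,0,0.03,0,0,0,-0.4],[0,0,0.012,0,0,0,-0.4],[0,0,0.004,0,0,0,-0.4],[0,0,0.002,0,0,0,-0.4],[0,0,0,0,0,0,-0.4]]'; python3 -m inch '[[0,0,0.001,0,0,0,-0.4],[0,0,0.001,0,0,0,-0.4],[0,0,0,0,0,0,-0.4]]';python3 -m inch '[[0,0,0.001,0,0,0,-0.4],[0,0,0.001,0,0,0,-0.4],[0,0,0,0,0,0,-0.4]]'; python3 - <<'E'
from h import *
f=eyes.grab_frame("side"); cv2.imwrite("pics/s2.png",cv2.resize(f["img"][170:260,260:380],None,fx=6,fy=6,interpolation=cv2.INTER_CUBIC))
E
```

```text
clock: 3.2
eef_pos: [638.2, -326.6, 21.9]
tcp_rot: [3.141, -0.002, 0.001]
contact_force: [0.7, 1.4, 0.1]
opening: 0.7
grasp_force: 0.0
clock: 3.5
eef_pos: [637.6, -326.1, 18.7]
tcp_rot: [3.141, -0.0, 0.001]
contact_force: [-0.0, -0.5, 0.6]
opening: 0.7
grasp_force: 0.0
clock: 3.8
eef_pos: [637.3, -325.9, 16.1]
tcp_rot: [-3.141, 0.0, 0.001]
contact_force: [-1.1, 1.3, -0.1]
opening: 0.699
grasp_force: 0.0
```

View pics/s2.png

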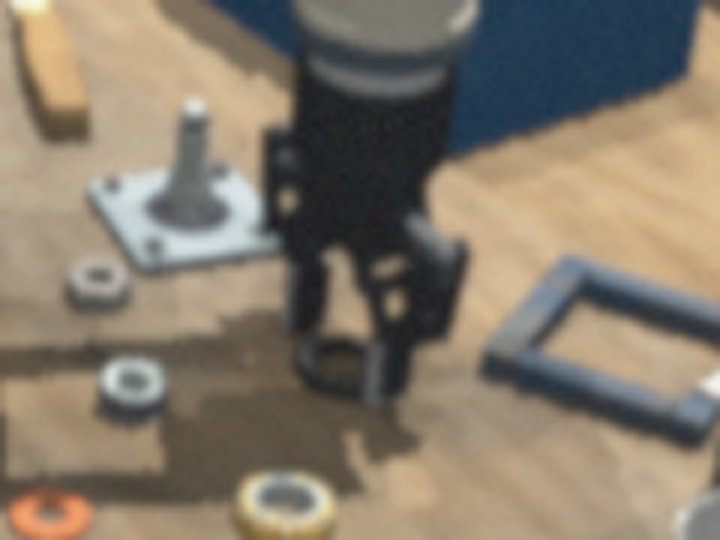

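The tips straddle the seal close to the bench, and the hex nut is confirmed at its place (crop 98,280). I'll feel for the bench with the fingers nearly closed on the ring.

```bash
for i in 1; do python3 -m inch '[[0,0,0,0,0,0,-0.25],[0,0,0,0,0,0,-0.25],[0,0,0.001,0,0,0,-0.25],[0,0,0,0,0,0,-0.25]]'; python3 -m inch '[[0,0,0.001,0,0,0,-0.25],[0,0,0,0,0,0,-0.25]]'; python3 -m inch '[[0,0,0.001,0,0,0,-0.25],[0,0,0,0,0,0,-0.25]]';  done
```

```text
clock: 4.25
eef_pos: [637.3, -326.0, 15.1]
tcp_rot: [-3.142, 0.0, 0.001]
contact_force: [0.1, 1.1, -0.0]
opening: 0.628
grasp_force: 0.0
clock: 4.45
eef_pos: [637.3, -326.0, 14.1]
tcp_rot: [-3.141, 0.0, 0.001]
contact_force: [-0.5, 0.7, 0.7]
opening: 0.63
grasp_force: 0.0
clock: 4.65
eef_pos: [637.5, -326.1, 13.5]
tcp_rot: [3.142, -0.0, 0.001]
contact_force: [-0.3, 0.5, 2.4]
opening: 0.622
grasp_force: 1.2
```

```bash
python3 -m inch '[[0,0,-0.0013,0,0,0,-0.25],[0,0,0,0,0,0,0],[0,0,0,0,0,0,0.2],[0,0,0,0,0,0,0.2],[0,0,0,0,0,0,0.2]]' 30; python3 -m inch '[[0,0,-0.005,0,0,0,0.2],[0,0,-0.02,0,0,0,0.2],[0,0,-0.03,0,0,0,0.2],[0,0,-0.03,0,0,0,0.2],[0,0,-0.02,0,0,0,0.2],[0,0,-0.005,0,0,0,0.2],[0,0,0,0,0,0,0.2]]'; python3 -m inch '[[0,-0.015,0,0,0,0,0.2],[0.001,-0.025,0,0,0,0,0.2],[0.001,-0.03,0,0,0,0,0.2],[0.001,-0.03,0,0,0,0,0.2],[0,-0.025,0,0,0,0,0.2],[0,-0.015,0,0,0,0,0.2],[0,-0.008,0,0,0,0,0.2],[0,0,0,0,0,0,0.2]]'; python3 - <<'E'
from h import *
f=eyes.grab_frame("side"); cv2.imwrite("pics/s3.png",cv2.resize(f["img"][130:230,240:350],None,fx=6,fy=6,interpolation=cv2.INTER_CUBIC))
E
```

```text
clock: 5.15
eef_pos: [637.4, -326.1, 15.2]
tcp_rot: [3.142, -0.0, 0.001]
contact_force: [-2.4, 0.6, 6.0]
opening: 0.565
grasp_force: 30.4
clock: 5.85
eef_pos: [637.7, -326.1, 125.2]
tcp_rot: [3.141, -0.001, 0.001]
contact_force: [0.6, -0.4, 0.2]
opening: 0.566
grasp_force: 31.1
clock: 6.65
eef_pos: [640.0, -177.0, 124.0]
tcp_rot: [-3.141, 0.001, 0.002]
contact_force: [0.3, 0.3, -0.6]
opening: 0.563
grasp_force: 31.1
```

View pics/s3.png

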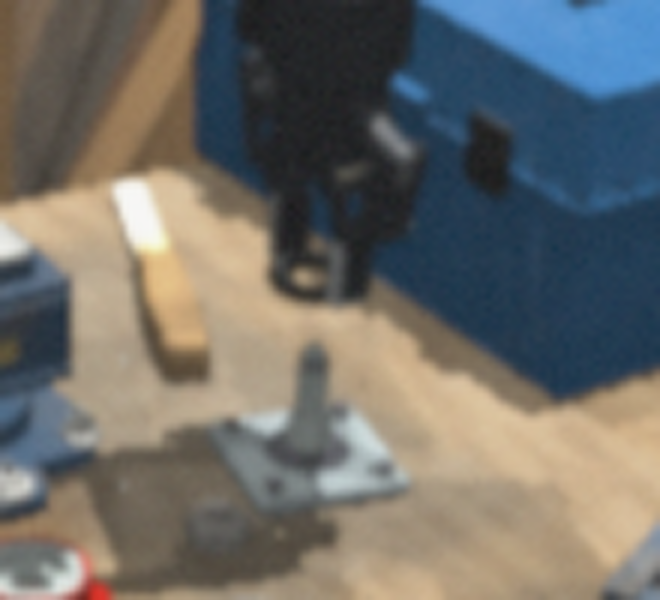

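The seal hangs level above the pin: ring at about crop (318,280), tip at (314,350). I'll lower it slowly through the taper and watch the force.

```bash
python3 -m inch '[[0,0.001,0.02,0,0,0,0.2],[0,0,0.025,0,0,0,0.2],[0,0,0.02,0,0,0,0.2],[0,0,0.007,0,0,0,0.2],[0,0,0,0,0,0,0.2]]'; python3 -m inch '[[0,0,0.003,0,0,0,0.2],[0,0,0.003,0,0,0,0.2],[0,0,0,0,0,0,0.2]]'; python3 -m inch '[[0,0,0.003,0,0,0,0.2],[0,0,0.003,0,0,0,0.2],[0,0,0,0,0,0,0.2]]'
```

```text
clock: 7.2
eef_pos: [639.5, -179.8, 51.5]
tcp_rot: [-3.141, 0.002, -0.0]
contact_force: [-0.8, -1.0, -0.4]
opening: 0.561
grasp_force: 31.1
clock: 7.5
eef_pos: [640.5, -179.2, 47.0]
tcp_rot: [3.141, -0.001, 0.001]
contact_force: [-0.1, 0.3, -0.5]
opening: 0.563
grasp_force: 31.1
clock: 7.8
eef_pos: [640.0, -178.9, 40.2]
tcp_rot: [-3.141, 0.001, 0.001]
contact_force: [0.5, -0.2, -0.7]
opening: 0.569
grasp_force: 31.1
```

```bash
python3 -m inch '[[0,0,0.003,0,0,0,0.2],[0,0,0.003,0,0,0,0.2],[0,0,0.001,0,0,0,0.2],[0,0,0,0,0,0,0.2]]'; python3 -m inch '[[0,0,0.001,0,0,0,0.2],[0,0,0.0005,0,0,0,0.2],[0,0,0,0,0,0,0.2]]';  python3 -m inch '[[0,0,0.0005,0,0,0,0.2],[0,0,0.0005,0,0,0,0.2],[0,0,0,0,0,0,0.2]]'
```

```text
clock: 8.2
eef_pos: [640.1, -178.9, 33.2]
tcp_rot: [-3.141, 0.0, 0.001]
contact_force: [-0.6, 0.2, -0.4]
opening: 0.568
grasp_force: 31.1
clock: 8.5
eef_pos: [640.2, -179.0, 32.0]
tcp_rot: [3.142, 0.0, 0.001]
contact_force: [0.4, 0.9, -1.5]
opening: 0.562
grasp_force: 31.1
clock: 8.8
eef_pos: [640.3, -179.0, 31.2]
tcp_rot: [3.142, -0.0, 0.001]
contact_force: [0.3, 0.8, 1.1]
opening: 0.565
grasp_force: 31.2
```

```bash
python3 -m inch '[[0,0,0.0005,0,0,0,0.2],[0,0,0,0,0,0,0],[0,0,0,0,0,0,-0.2],[0,0,0,0,0,0,-0.4],[0,0,0,0,0,0,-0.4]]';python3 -m inch '[[0,0,-0.01,0,0,0,-0.4],[0,0,-0.03,0,0,0,-0.4],[0,0,-0.03,0,0,0,-0.4],[0,0,-0.02,0,0,0,-0.4]]';python3 -m inch '[[-0.015,0.036,-0.02,0,0,0,-0.4],[-0.015,0.036,0,0,0,0,-0.4],[-0.015,0.036,0,0,0,0,-0.4],[-0.015,0.036,0,0,0,0,-0.4],[-0.015,0.036,0,0,0,0,-0.4],[-0.015,0.036,0,0,0,0,-0.4],[-0.008,0.0165,0,0,0,0,-0.4],[0,0,0,0,0,0,-0.4]]'; python3 - <<'E'
from h import *
f=eyes.grab_frame("top"); g=eyes.grab_frame("side"); 
for q in(f,g): print([x for x in blob(q,P["large"],14,27,28)])
a=cv2.resize(f["img"][135:170,265:305],None,fx=9,fy=9,interpolation=cv2.INTER_CUBIC);b=cv2.resize(g["img"][180:220,270:315],None,fx=8,fy=8,interpolation=cv2.INTER_CUBIC)
h=max(a.shape[0],b.shape[0]); p=lambda x:cv2.copyMakeBorder(x,0,h-x.shape[0],0,10,0)
cv2.imwrite("pics/seal.png",np.hstack([p(a),p(b)]))
E
```

```text
clock: 9.3
eef_pos: [640.2, -179.0, 30.4]
tcp_rot: [-3.142, 0.0, 0.001]
contact_force: [0.6, -0.1, -0.1]
opening: 0.702
grasp_force: 0.0
clock: 9.7
eef_pos: [641.1, -179.2, 123.4]
tcp_rot: [3.141, -0.002, 0.001]
contact_force: [0.1, -0.6, 0.2]
opening: 0.702
grasp_force: 0.0
clock: 10.5
eef_pos: [541.4, -413.7, 141.1]
tcp_rot: [3.141, -0.0, -0.002]
contact_force: [0.0, 0.5, -0.4]
opening: 0.697
grasp_force: 0.0
[array([ 540.2680227, -411.9438604,    7.       ]), np.float64(59.41157739864705), (361.4534686971235, 185.71968415115623)]
[array([ 531.64328282, -416.30376517,    7.        ]), np.float64(51.13234688524858), (304.8576576576577, 257.0132132132132)]
```

View pics/seal.png

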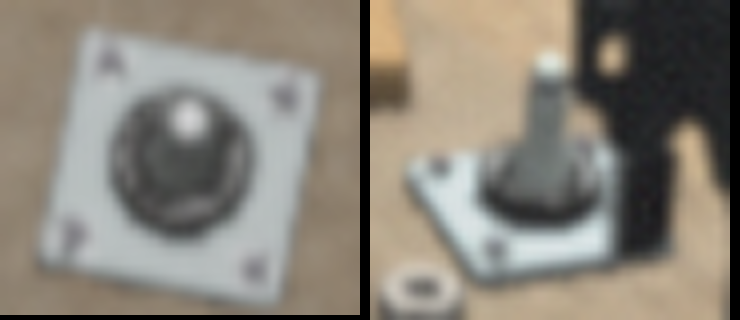

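The seal lies flat and centred on the shoulder: its ring is concentric with the pin in the left crop, and the pin stands free in the right one. Next is the large bearing.

```bash
python3 -m inch '[[0,0,0.03,0,0,0,-0.4],[0,0,0.04,0,0,0,-0.4],[0,0,0.03,0,0,0,-0.4],[0,0,0.015,0,0,0,-0.4],[0,0,0.005,0,0,0,-0.4],[0,0,0.003,0,0,0,-0.4],[0,0,0,0,0,0,-0.4]]'; python3 -m inch '[[0,0,0.001,0,0,0,-0.3],[0,0,0,0,0,0,-0.15],[0,0,0,0,0,0,0.1],[0,0,0,0,0,0,0.3],[0,0,0,0,0,0,0.3]]' 40
```

```text
clock: 11.3
eef_pos: [543.4, -411.8, 18.7]
tcp_rot: [3.141, -0.001, 0.001]
contact_force: [-0.3, -0.7, -0.0]
opening: 0.705
grasp_force: 0.0
clock: 11.8
eef_pos: [543.1, -412.3, 18.2]
tcp_rot: [3.14, -0.002, 0.001]
contact_force: [-1.8, 1.0, 6.7]
opening: 0.516
grasp_force: 39.5
```

```bash
python3 -m inch '[[0,0,0,0,0,0,0.3],[0,0,0,0,0,0,0.3]]'; python3 -m inch '[[0,0,-0.005,0,0,0,0.3],[0,0,-0.02,0,0,0,0.3],[0,0,-0.03,0,0,0,0.3],[0,0,-0.03,0,0,0,0.3],[0,0,-0.02,0,0,0,0.3],[0,0,-0.005,0,0,0,0.3],[0,0,0,0,0,0,0.3]]';python3 -m inch '[[0.015,-0.036,0,0,0,0,0.3],[0.015,-0.036,0,0,0,0,0.3],[0.015,-0.036,0,0,0,0,0.3],[0.015,-0.036,0,0,0,0,0.3],[0.015,-0.036,0,0,0,0,0.3],[0.015,-0.036,0,0,0,0,0.3],[0.007,-0.0165,0,0,0,0,0.3],[0,0,0,0,0,0,0.3]]';python3 -m inch '[[0,0,0,0,0,0,0.3],[0,0,0,0,0,0,0.3]]'; python3 - <<'E'
from h import *
f=eyes.grab_frame("side"); cv2.imwrite("pics/s4.png",cv2.resize(f["img"][130:220,250:350],None,fx=6,fy=6,interpolation=cv2.INTER_CUBIC))
E
```

```text
clock: 12.0
eef_pos: [543.1, -412.3, 18.2]
tcp_rot: [3.14, -0.002, 0.001]
contact_force: [-2.1, 0.3, 8.1]
opening: 0.513
grasp_force: 39.5
clock: 12.7
eef_pos: [542.6, -411.8, 127.3]
tcp_rot: [3.141, -0.001, 0.001]
contact_force: [0.5, 0.1, -1.1]
opening: 0.513
grasp_force: 41.0
clock: 13.5
eef_pos: [639.3, -176.6, 125.0]
tcp_rot: [-3.141, 0.002, 0.004]
contact_force: [0.3, 0.4, -0.3]
opening: 0.516
grasp_force: 41.1
clock: 13.7
eef_pos: [638.5, -180.1, 126.0]
tcp_rot: [3.141, 0.001, 0.0]
contact_force: [0.1, -0.1, -0.6]
opening: 0.513
grasp_force: 41.1
```

View pics/s4.png

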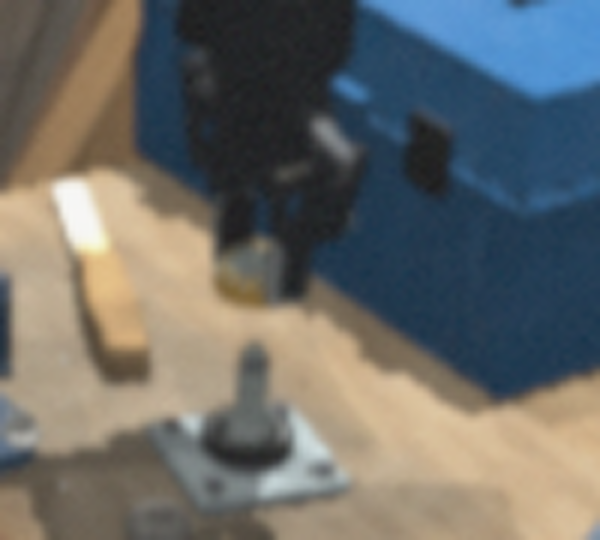

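The bearing is held level at crop (250,275), over the tip at (253,350).

```bash
python3 -m inch '[[0,0,0.02,0,0,0,0.3],[0,0,0.025,0,0,0,0.3],[0,0,0.015,0,0,0,0.3],[0,0,0.004,0,0,0,0.3],[0,0,0,0,0,0,0.3],[0,0,0,0,0,0,0.3],[0,0,0,0,0,0,0.3]]'
```

```text
clock: 14.45
eef_pos: [640.0, -179.3, 63.7]
tcp_rot: [3.141, -0.002, 0.001]
contact_force: [-0.2, -0.4, -1.3]
opening: 0.514
grasp_force: 41.1
```

```bash
python3 -m inch '[[0,0,0.003,0,0,0,0.3],[0,0,0.003,0,0,0,0.3],[0,0,0.003,0,0,0,0.3],[0,0,0.003,0,0,0,0.3],[0,0,0,0,0,0,0.3]]';python3 -m inch '[[0,0,0.003,0,0,0,0.3],[0,0,0.002,0,0,0,0.3],[0,0,0.002,0,0,0,0.3],[0,0,0,0,0,0,0.3]]';python3 -m inch '[[0,0,0.001,0,0,0,0.3],[0,0,0.001,0,0,0,0.3],[0,0,0,0,0,0,0.3]]'
```

```text
clock: 14.95
eef_pos: [638.9, -178.9, 49.9]
tcp_rot: [-3.141, 0.001, 0.001]
contact_force: [-0.4, 0.3, -2.0]
opening: 0.508
grasp_force: 41.1
clock: 15.35
eef_pos: [639.0, -178.9, 43.2]
tcp_rot: [-3.141, 0.0, 0.001]
contact_force: [0.1, -0.5, -1.2]
opening: 0.517
grasp_force: 41.1
clock: 15.65
eef_pos: [639.2, -179.0, 41.5]
tcp_rot: [-3.142, 0.0, 0.001]
contact_force: [-0.9, -0.5, -0.8]
opening: 0.512
grasp_force: 41.1
```

```bash
python3 -m inch '[[0,0,0.0005,0,0,0,0.3],[0,0,0,0,0,0,0.3],[0,0,0,0,0,0,0.3]]';python3 -m inch '[[0,0,0.0005,0,0,0,0.3],[0,0,0,0,0,0,0.3],[0,0,0,0,0,0,0.3]]';python3 -m inch '[[0,0,0.0005,0,0,0,0.3],[0,0,0,0,0,0,0.3],[0,0,0,0,0,0,0.3]]'
```

```text
clock: 15.95
eef_pos: [639.3, -179.0, 41.3]
tcp_rot: [3.142, -0.0, 0.001]
contact_force: [-1.5, -0.7, 1.7]
opening: 0.511
grasp_force: 41.4
clock: 16.25
eef_pos: [639.3, -179.0, 41.2]
tcp_rot: [3.142, -0.0, 0.001]
contact_force: [-2.2, 0.6, 6.7]
opening: 0.518
grasp_force: 41.9
clock: 16.55
eef_pos: [639.3, -179.0, 41.2]
tcp_rot: [3.142, -0.0, 0.001]
contact_force: [-4.0, 0.9, 11.3]
opening: 0.511
grasp_force: 42.3
```

```bash
python3 -m inch '[[0,0,-0.001,0,0,0,0.1],[0,0,0,0,0,0,-0.2],[0,0,0,0,0,0,-0.4],[0,0,0,0,0,0,-0.4]]' 40;python3 -m inch '[[0,0,-0.01,0,0,0,-0.4],[0,0,-0.03,0,0,0,-0.4],[0,0,-0.03,0,0,0,-0.4],[0,0,-0.03,0,0,0,-0.4],[0,0.025,0,0,0,0,-0.6],[-0.02,0.032,0,0,0,0,-0.8]]';python3 -m inch '[[-0.03,0,0,0,0,0,-1],[-0.035,0,0,0,0,0,-1],[-0.035,0,0,0,0,0,-1],[-0.035,0,0,0,0,0,-1],[-0.03,0,0,0,0,0,-1],[-0.0105,0,0,0,0,0,-1],[0,0,0,0,0,0,-1],[0,0,0,0,0,0,-1]]'; python3 - <<'E'
from h import *
f=eyes.grab_frame("top"); g=eyes.grab_frame("side")
a=cv2.resize(f["img"][135:170,265:305],None,fx=9,fy=9,interpolation=cv2.INTER_CUBIC);b=cv2.resize(g["img"][180:260,215:315],None,fx=4,fy=4,interpolation=cv2.INTER_CUBIC)
h=max(a.shape[0],b.shape[0]); p=lambda x:cv2.copyMakeBorder(x,0,h-x.shape[0],0,10,0)
cv2.imwrite("pics/large.png",np.hstack([p(a),p(b)]))
E
```

```text
clock: 16.95
eef_pos: [639.3, -179.0, 40.9]
tcp_rot: [-3.142, 0.0, 0.001]
contact_force: [0.6, 0.4, -0.2]
opening: 0.697
grasp_force: 0.0
clock: 17.55
eef_pos: [622.0, -236.1, 143.7]
tcp_rot: [3.14, -0.005, 0.004]
contact_force: [0.6, -1.3, -0.4]
opening: 0.898
grasp_force: 0.0
clock: 18.35
eef_pos: [445.3, -236.8, 141.8]
tcp_rot: [3.141, -0.002, 0.001]
contact_force: [-0.5, 0.4, 0.4]
opening: 0.998
grasp_force: 0.0
```

View pics/large.png

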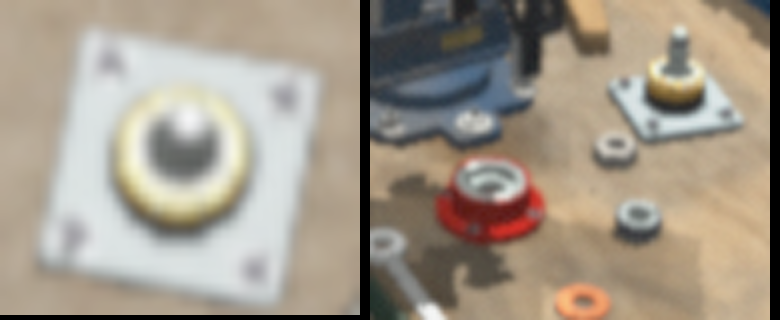

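The large bearing is seated level around the pin in both views. The hub is free, and the only part of the vise close to it is its low lug. Next is the hub.

```bash
python3 -m inch '[[0,0,0.03,0,0,0,-1],[0,0,0.035,0,0,0,-1],[0,0,0.025,0,0,0,-1],[0,0,0.01,0,0,0,-1],[0,0,0.006,0,0,0,-1],[0,0,0.004,0,0,0,-1],[0,0,0,0,0,0,-1],[0,0,0,0,0,0,-1]]'; python3 -m inch '[[0,0,0.002,0,0,0,-1],[0,0,0.002,0,0,0,-0.6],[0,0,0,0,0,0,-0.5],[0,0,0,0,0,0,-0.5]]'
```

```text
clock: 19.25
eef_pos: [444.4, -236.5, 31.9]
tcp_rot: [3.141, -0.001, 0.001]
contact_force: [-0.9, 0.5, 0.4]
opening: 0.997
grasp_force: 0.0
clock: 19.65
eef_pos: [443.8, -236.2, 27.1]
tcp_rot: [3.142, -0.0, 0.001]
contact_force: [0.5, 0.8, -0.3]
opening: 0.751
grasp_force: 0.0
```

```bash
python3 -m inch '[[0,0,0.001,0,0,0,-0.5],[0,0,0,0,0,0,-0.3],[0,0,0,0,0,0,-0.1],[0,0,0,0,0,0,0],[0,0,0,0,0,0,0],[0,0,0,0,0,0,0]]' 80; python3 -m inch '[[0,0,-0.005,0,0,0,0],[0,0,-0.01,0,0,0,0],[0,0,-0.02,0,0,0,0],[0,0,0,0,0,0,0],[0,0,0,0,0,0,0]]'
```

```text
clock: 20.25
eef_pos: [444.2, -236.7, 27.0]
tcp_rot: [3.141, -0.001, 0.001]
contact_force: [-3.5, -1.7, 13.5]
opening: 0.656
grasp_force: 82.1
clock: 20.75
eef_pos: [443.9, -236.2, 61.3]
tcp_rot: [3.141, -0.001, 0.001]
contact_force: [0.0, 1.2, -5.0]
opening: 0.656
grasp_force: 86.4
```

```bash
python3 -m inch '[[0,0,-0.02,0,0,0,0],[0,0,-0.03,0,0,0,0],[0,0,-0.03,0,0,0,0],[0.01,0,0,0,0,0,0],[0.02,0,0,0,0,0,0],[0.03,0,0,0,0,0,0],[0.03,0,0,0,0,0,0],[0.03,0,0,0,0,0,0]]'; python3 -m inch '[[0.03,-0.008,0,0,0,0,0],[0.02,-0.015,0,0,0,0,0],[0.015,-0.015,0,0,0,0,0],[0.01,-0.01,0,0,0,0,0],[0.001,-0.005,0,0,0,0,0],[0,-0.004,0,0,0,0,0],[0,0,0,0,0,0,0],[0,0,0,0,0,0,0]]';python3 -m inch '[[0,0,0,0,0,0,0],[0,0,0,0,0,0,0],[0,0,0,0,0,0,0]]'
```

```text
clock: 21.55
eef_pos: [564.5, -235.6, 138.8]
tcp_rot: [-3.141, 0.002, 0.001]
contact_force: [0.1, 0.1, -4.6]
opening: 0.654
grasp_force: 87.2
clock: 22.35
eef_pos: [639.1, -179.4, 141.2]
tcp_rot: [3.141, 0.0, 0.001]
contact_force: [0.3, -0.4, -4.1]
opening: 0.646
grasp_force: 87.2
clock: 22.65
eef_pos: [639.6, -179.4, 141.2]
tcp_rot: [3.142, -0.0, 0.001]
contact_force: [0.4, 0.2, -4.2]
opening: 0.649
grasp_force: 87.2
```

```bash
python3 - <<'E'
from h import *
f=eyes.grab_frame("side"); cv2.imwrite("pics/s5.png",cv2.resize(f["img"][130:220,250:350],None,fx=6,fy=6,interpolation=cv2.INTER_CUBIC))
E
```

```text
(no output)
```

View pics/s5.png

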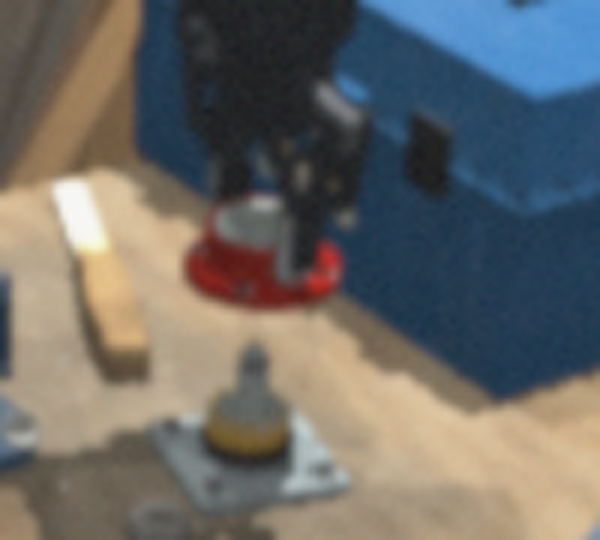

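The hub is held level, flange spanning crop x 185–345, so centre near 265. The pin tip is at 253, which suggests it sits a little to the right. I'll measure that properly with masks.

```bash
python3 - <<'E'
from h import *
f=eyes.grab_frame("side"); im=f["img"].astype(int); b,g,rr=im[...,0],im[...,1],im[...,2]
m=((rr-np.maximum(b,g)>45)).astype(np.uint8); m[:150]=0;m[185:]=0;m[:,:270]=0;m[:,320:]=0
n,l,st,_=cv2.connectedComponentsWithStats(m); 
ys,xs=np.nonzero(m); print(xs.min(),xs.max(),ys.min(),ys.max())
hull=cv2.convexHull(np.c_[xs,ys].astype(np.int32))
e=cv2.fitEllipse(hull); print(e)
X=np.array([639.6,-179.4,114.2+4.5]); print("proj tcp", proj(f,X), [proj(f,X+d) for d in np.array([[35.3,-18.8,0],[-35.3,18.8,0]])])
gs=cv2.cvtColor(f["img"],cv2.COLOR_BGR2GRAY); print(gs[188:196,284:302])
for p in((639.6,-179.4),(640.5,-178.3)):print("pin proj", proj(f,(*p,62)))
# brass bearing extents
hsv=cv2.cvtColor(f["img"],cv2.COLOR_BGR2HSV); print(gs[199:203,280:304]); print(proj(f,(640,-179,30)))
E
```

```text
281 306 168 180
((293.3653869628906, 173.6354522705078), (14.05001449584961, 26.1215763092041), 94.90277862548828)
proj tcp (np.float64(293.5773763325873), np.float64(174.60077206538324)) [(np.float64(306.69821946939476), np.float64(174.82209842809408)), (np.float64(280.44807158232487), np.float64(174.37930296960954))]
[[164 165 167 167 163 151 126 111 107 114 138 158 167 172 175 176 175 177]
 [163 164 164 163 161 143 111  95  94  97 119 150 162 168 172 173 174 174]
 [163 162 164 162 158 133 103  85  79  82 106 144 162 168 168 169 171 173]
 [163 163 163 161 154 129  98  82  80  85 109 147 164 163 166 164 166 170]
 [163 162 164 162 156 129 103  93  92  94 118 150 163 165 163 162 162 165]
 [166 163 163 161 154 128 102  98  98 102 119 150 164 162 161 159 155 159]
 [165 161 152 146 141 120 103 100 101 103 114 140 155 159 160 159 154 161]
 [160 150 135 124 117 106 101 102 101 101 106 122 137 148 157 160 159 162]]
pin proj (np.float64(292.3440456510891), np.float64(190.69551440510102))
pin proj (np.float64(292.3964651942126), np.float64(190.4708286759515))
[[178 181 178 163 132 105  99  96  96  98 100 101  99 100  97  94  96 107
  142 175 175 165 159 158]
 [152 164 161 142 116 100  96  97  96  98  99  97 100 101 101 100  99 109
  144 187 194 176 164 158]
 [119 131 123 102  93  93  95  96  97  98  99 100 101 105 103 100  99 102
  130 178 199 190 171 160]
 [113 112 106  82  75  86  92  92  97  98  98 100 101 103  99  96  92  87
  107 164 193 191 177 164]]
(np.float64(291.70689380722285), np.float64(199.4256161188453))
```

The hub's centre (293.4) matches the TCP projection (293.6), and the pin shows the same small bias, so it is aligned. I'll lower it.

```bash
python3 -m inch '[[0,0,0.02,0,0,0,0],[0,0,0.02,0,0,0,0],[0,0,0.009,0,0,0,0],[0,0,0,0,0,0,0],[0,0,0,0,0,0,0]]'; python3 -m inch '[[0,0,0.004,0,0,0,0],[0,0,0.004,0,0,0,0],[0,0,0.004,0,0,0,0],[0,0,0,0,0,0,0]]'; python3 -m inch '[[0,0,0.004,0,0,0,0],[0,0,0.004,0,0,0,0],[0,0,0.004,0,0,0,0],[0,0,0,0,0,0,0]]'
```

```text
clock: 23.25
eef_pos: [640.1, -179.1, 92.5]
tcp_rot: [3.142, -0.0, 0.001]
contact_force: [0.8, 0.1, -4.6]
opening: 0.648
grasp_force: 87.1
clock: 23.65
eef_pos: [639.3, -178.9, 79.5]
tcp_rot: [-3.141, 0.001, 0.001]
contact_force: [-0.2, -0.2, -4.2]
opening: 0.653
grasp_force: 87.2
clock: 24.05
eef_pos: [639.2, -178.9, 67.2]
tcp_rot: [-3.141, 0.001, 0.001]
contact_force: [-0.0, -0.9, -3.9]
opening: 0.649
grasp_force: 87.2
```

```bash
python3 -m inch '[[0,0,0.004,0,0,0,0],[0,0,0.003,0,0,0,0],[0,0,0.003,0,0,0,0],[0,0,0,0,0,0,0]]'; python3 -m inch '[[0,0,0.002,0,0,0,0],[0,0,0.001,0,0,0,0],[0,0,0.001,0,0,0,0],[0,0,0,0,0,0,0]]'; python3 -m inch '[[0,0,0.0005,0,0,0,0],[0,0,0,0,0,0,0],[0,0,0,0,0,0,0]]'
```

```text
clock: 24.45
eef_pos: [639.4, -178.9, 57.5]
tcp_rot: [-3.141, 0.001, 0.001]
contact_force: [0.2, -0.1, -4.3]
opening: 0.654
grasp_force: 87.2
clock: 24.85
eef_pos: [639.7, -179.0, 54.0]
tcp_rot: [-3.142, 0.0, 0.001]
contact_force: [0.2, -0.0, -4.5]
opening: 0.653
grasp_force: 87.2
clock: 25.15
eef_pos: [639.7, -179.0, 53.6]
tcp_rot: [-3.142, -0.0, 0.001]
contact_force: [-0.0, 0.7, -4.1]
opening: 0.651
grasp_force: 87.2
```

```bash
python3 -m inch '[[0,0,0.0005,0,0,0,0],[0,0,0.0005,0,0,0,0],[0,0,0,0,0,0,0],[0,0,0,0,0,0,0]]'; python3 -m inch '[[0,0,0.0005,0,0,0,0],[0,0,0,0,0,0,0],[0,0,0,0,0,0,0]]'; python3 -m inch '[[0,0,0.0005,0,0,0,0],[0,0,0,0,0,0,0],[0,0,0,0,0,0,0]]'
```

```text
clock: 25.55
eef_pos: [639.7, -179.0, 52.6]
tcp_rot: [-3.142, -0.0, 0.001]
contact_force: [-0.5, -0.1, -4.7]
opening: 0.649
grasp_force: 87.2
clock: 25.85
eef_pos: [639.8, -179.0, 52.2]
tcp_rot: [3.142, -0.0, 0.001]
contact_force: [0.0, 0.1, -3.4]
opening: 0.65
grasp_force: 87.3
clock: 26.15
eef_pos: [639.9, -179.1, 52.1]
tcp_rot: [3.141, -0.0, 0.001]
contact_force: [-2.4, 1.4, 5.0]
opening: 0.654
grasp_force: 88.0
```

```bash
python3 -m inch '[[0,0,-0.0005,0,0,0,-0.3],[0,0,0,0,0,0,-0.6],[0,0,0,0,0,0,-0.8],[0,0,0,0,0,0,-0.8]]' 40;python3 -m inch '[[0,0,-0.01,0,0,0,-0.8],[0,0,-0.03,0,0,0,-0.8],[0,0,-0.03,0,0,0,-0.5],[0,0,-0.02,0,0,0,-0.3]]';python3 -m inch '[[-0.015,0.017,0,0,0,0,-0.2],[-0.03,0.034,0,0,0,0,-0.2],[-0.03,0.034,0,0,0,0,-0.2],[-0.025,0.03,0,0,0,0,-0.2],[-0.011,0.012,0,0,0,0,-0.2],[0,0,0,0,0,0,-0.2],[0,0,0,0,0,0,-0.2]]'; python3 - <<'E'
from h import *
f=eyes.grab_frame("top"); g=eyes.grab_frame("side")
a=cv2.resize(f["img"][135:170,265:305],None,fx=9,fy=9,interpolation=cv2.INTER_CUBIC);b=cv2.resize(g["img"][180:260,215:315],None,fx=4,fy=4,interpolation=cv2.INTER_CUBIC)
h=max(a.shape[0],b.shape[0]); p=lambda x:cv2.copyMakeBorder(x,0,h-x.shape[0],0,10,0)
cv2.imwrite("pics/hub.png",np.hstack([p(a),p(b)]))
E
```

```text
clock: 26.55
eef_pos: [640.0, -179.1, 52.1]
tcp_rot: [3.141, -0.0, 0.001]
contact_force: [0.4, 0.2, 0.0]
opening: 0.899
grasp_force: 0.0
clock: 26.95
eef_pos: [640.6, -179.3, 145.0]
tcp_rot: [3.141, -0.003, 0.001]
contact_force: [0.6, -0.1, -0.8]
opening: 0.651
grasp_force: 0.0
clock: 27.65
eef_pos: [529.5, -306.0, 142.6]
tcp_rot: [3.142, -0.001, 0.0]
contact_force: [0.7, -0.2, -0.3]
opening: 0.601
grasp_force: 0.0
```

View pics/hub.png

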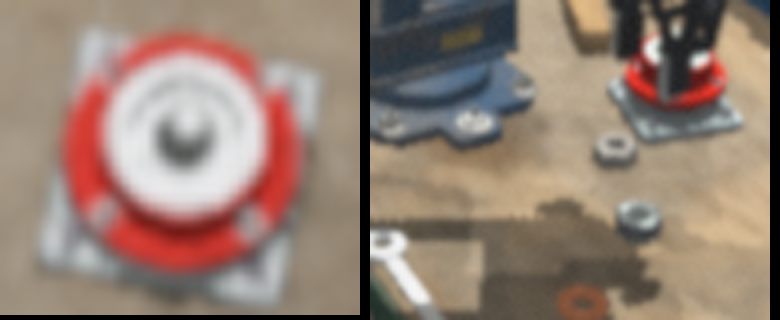

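The hub sits level and concentric on the axle (left crop). I'm going down for the small bearing.

```bash
python3 -m inch '[[0,0,0.03,0,0,0,-0.2],[0,0,0.035,0,0,0,-0.2],[0,0,0.03,0,0,0,-0.2],[0,0,0.012,0,0,0,-0.2],[0,0,0.005,0,0,0,-0.2],[0,0,0.002,0,0,0,-0.2],[0,0,0,0,0,0,-0.2],[0,0,0,0,0,0,-0.2]]'; python3 - <<'E'
from h import *
g=eyes.grab_frame("side")
cv2.imwrite("pics/s6.png",cv2.resize(g["img"][190:255,240:330],None,fx=7,fy=7,interpolation=cv2.INTER_CUBIC))
E
```

```text
clock: 28.55
eef_pos: [529.7, -306.5, 29.4]
tcp_rot: [3.141, -0.002, 0.001]
contact_force: [-0.6, -0.2, -0.1]
opening: 0.6
grasp_force: 0.0
```

View pics/s6.png

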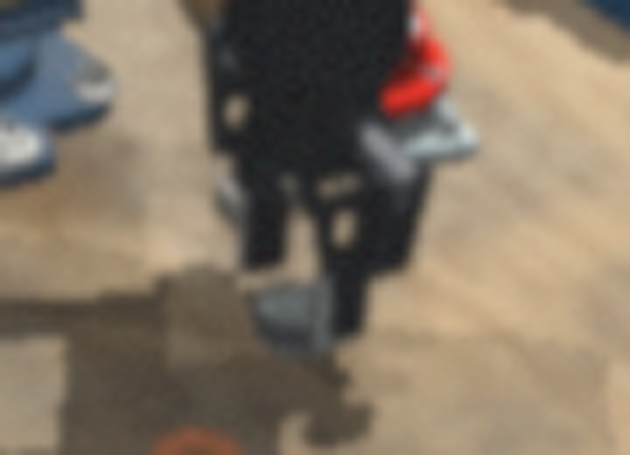

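The small bearing, at crop (290,310), is between the pads. I'll lower to 26 mm and grip its upper half.

```bash
python3 -m inch '[[0,0,0.002,0,0,0,-0.1],[0,0,0.0005,0,0,0,0.1],[0,0,0,0,0,0,0.3],[0,0,0,0,0,0,0.5],[0,0,0,0,0,0,0.5],[0,0,0,0,0,0,0.5]]' 40;  python3 -m inch '[[0,0,-0.005,0,0,0,0.5],[0,0,-0.02,0,0,0,0.5],[0,0,-0.03,0,0,0,0.5],[0,0,-0.03,0,0,0,0.5],[0,0,-0.03,0,0,0,0.5],[0,0,0,0,0,0,0.5],[0,0,0,0,0,0,0.5]]'
```

```text
clock: 29.2
eef_pos: [528.9, -306.3, 26.1]
tcp_rot: [3.141, -0.0, 0.001]
contact_force: [-1.7, 0.5, 4.9]
opening: 0.372
grasp_force: 39.1
clock: 29.9
eef_pos: [529.1, -306.3, 141.3]
tcp_rot: [3.141, -0.001, 0.001]
contact_force: [0.6, 0.6, -2.0]
opening: 0.371
grasp_force: 39.8
```

```bash
python3 -m inch '[[0.015,-0.017,0,0,0,0,0.5],[0.03,-0.034,0,0,0,0,0.5],[0.03,-0.034,0,0,0,0,0.5],[0.025,-0.03,0,0,0,0,0.5],[0.011,-0.012,0,0,0,0,0.5],[0,0,0,0,0,0,0.5],[0,0,0,0,0,0,0.5],[0,0,0,0,0,0,0.5]]';python3 -m inch '[[0,0,0.01,0,0,0,0.5],[0,0,0.01,0,0,0,0.5],[0,0,0,0,0,0,0.5],[0,0,0,0,0,0,0.5],[0,0,0,0,0,0,0.5]]'; python3 - <<'E'
from h import *
g=eyes.grab_frame("side"); gs=cv2.cvtColor(g["img"],cv2.COLOR_BGR2GRAY)
cv2.imwrite("pics/s7.png",cv2.resize(g["img"][145:225,260:330],None,fx=7,fy=7,interpolation=cv2.INTER_CUBIC))
p=r.sense()["eef_pos"];print(p,proj(g,(p[0],p[1],p[2]-15)),proj(g,(p[0],p[1],64)))
print(gs[186:190,284:302])
E
```

```text
clock: 30.7
eef_pos: [638.5, -180.0, 139.9]
tcp_rot: [-3.142, 0.002, 0.0]
contact_force: [-0.8, -0.7, -0.3]
opening: 0.371
grasp_force: 39.8
clock: 31.2
eef_pos: [639.8, -179.2, 120.7]
tcp_rot: [3.142, -0.0, 0.001]
contact_force: [0.7, -0.0, -0.1]
opening: 0.365
grasp_force: 39.8
[ 639.91008312 -179.10999219  120.83415074] (np.float64(293.3272719282351), np.float64(178.2442456124345)) (np.float64(292.4203827102292), np.float64(190.073712700104))
[[166 168 170 171 170 169 166 155 149 155 163 171 173 174 178 177 176 175]
 [165 164 167 167 163 157 148 129 122 132 153 165 171 172 175 176 177 174]
 [154 150 155 162 157 145 125 110 104 111 134 156 166 169 173 175 177 177]
 [137 127 140 145 142 131 112  94  92  94 118 156 172 172 167 169 173 174]]
```

View pics/s7.png

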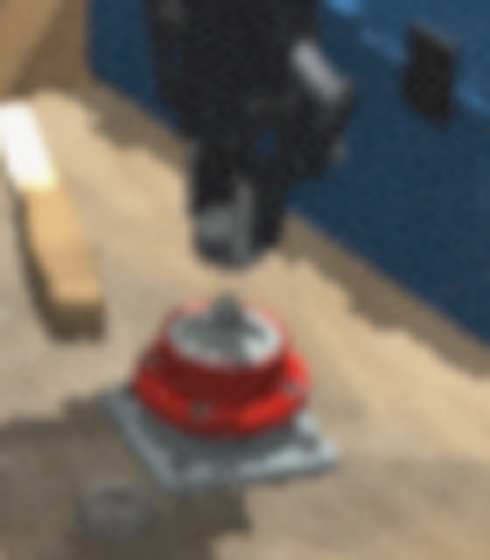

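The small bearing hangs over the pin: bearing at about crop x 225, tip at 228. I'm lowering it.

```bash
python3 -m inch '[[0,0,0.01,0,0,0,0.5],[0,0,0.009,0,0,0,0.5],[0,0,0,0,0,0,0.5],[0,0,0.002,0,0,0,0.5],[0,0,0.002,0,0,0,0.5],[0,0,0.002,0,0,0,0.5],[0,0,0,0,0,0,0.5]]';python3 -m inch '[[0,0,0.003,0,0,0,0.5],[0,0,0.003,0,0,0,0.5],[0,0,0,0,0,0,0.5]]';python3 -m inch '[[0,0,0.003,0,0,0,0.5],[0,0,0.003,0,0,0,0.5],[0,0,0,0,0,0,0.5]]'
```

```text
clock: 31.95
eef_pos: [639.6, -179.0, 95.4]
tcp_rot: [-3.142, 0.0, 0.001]
contact_force: [0.1, 0.8, -0.4]
opening: 0.368
grasp_force: 39.8
clock: 32.25
eef_pos: [639.4, -178.9, 89.0]
tcp_rot: [-3.141, 0.001, 0.001]
contact_force: [0.6, -0.2, -1.6]
opening: 0.366
grasp_force: 39.8
clock: 32.55
eef_pos: [639.4, -178.9, 83.0]
tcp_rot: [-3.141, 0.001, 0.001]
contact_force: [0.2, -0.7, -0.5]
opening: 0.362
grasp_force: 39.8
```

Underside at 57 mm, around the 17 mm section with no side load. Continuing into the recess.

```bash
python3 -m inch '[[0,0,0.002,0,0,0,0.5],[0,0,0.002,0,0,0,0.5],[0,0,0,0,0,0,0.5]]';python3 -m inch '[[0,0,0.002,0,0,0,0.5],[0,0,0.002,0,0,0,0.5],[0,0,0,0,0,0,0.5]]';python3 -m inch '[[0,0,0.001,0,0,0,0.5],[0,0,0,0,0,0,0.5],[0,0,0,0,0,0,0.5]]'
```

```text
clock: 32.85
eef_pos: [639.5, -178.9, 79.2]
tcp_rot: [-3.141, 0.0, 0.001]
contact_force: [-0.4, -0.2, -1.2]
opening: 0.366
grasp_force: 39.8
clock: 33.15
eef_pos: [639.5, -179.0, 75.2]
tcp_rot: [-3.141, 0.0, 0.001]
contact_force: [0.2, -0.0, -0.1]
opening: 0.363
grasp_force: 39.8
clock: 33.45
eef_pos: [639.7, -179.0, 74.6]
tcp_rot: [3.142, -0.0, 0.001]
contact_force: [0.1, 0.1, 0.2]
opening: 0.366
grasp_force: 39.8
```

```bash
python3 -m inch '[[0,0,0.0005,0,0,0,0.5],[0,0,0.0005,0,0,0,0.5],[0,0,0,0,0,0,0.5],[0,0,0,0,0,0,0.5]]';python3 -m inch '[[0,0,0.0005,0,0,0,0.5],[0,0,0,0,0,0,0.5],[0,0,0,0,0,0,0.5]]';python3 -m inch '[[0,0,0.0005,0,0,0,0.5],[0,0,0,0,0,0,0.5],[0,0,0,0,0,0,0.5]]'
```

```text
clock: 33.85
eef_pos: [639.7, -179.0, 73.6]
tcp_rot: [-3.142, 0.0, 0.001]
contact_force: [-0.4, -0.2, 0.1]
opening: 0.365
grasp_force: 39.8
clock: 34.15
eef_pos: [639.8, -179.0, 73.2]
tcp_rot: [3.142, -0.0, 0.001]
contact_force: [0.1, 0.3, 0.1]
opening: 0.369
grasp_force: 39.9
clock: 34.45
eef_pos: [639.9, -179.1, 73.1]
tcp_rot: [3.141, -0.0, 0.001]
contact_force: [-2.0, -0.5, 6.5]
opening: 0.372
grasp_force: 40.4
```

```bash
python3 -m inch '[[0,0,-0.0005,0,0,0,0.2],[0,0,0,0,0,0,0],[0,0,0,0,0,0,-0.2],[0,0,0,0,0,0,-0.2]]' 30;python3 -m inch '[[0,0,-0.01,0,0,0,-0.2],[0,0,-0.03,0,0,0,-0.2],[0,0,-0.03,0,0,0,-0.2],[0,0,0,0,0,0,-0.2],[0,0,0,0,0,0,-0.2]]'; python3 - <<'E'
from h import *
for n in("top","side"):
    f=eyes.grab_frame(n); h=cv2.cvtColor(f["img"],cv2.COLOR_BGR2HSV).astype(int); im=f["img"].astype(int)
    u,v=map(int,proj(f,(450.5,-363.8,2.5))); m=((im[...,2]-im[...,0]>85)).astype(np.uint8)
    w=np.zeros_like(m); w[v-14:v+15,u-14:u+15]=m[v-14:v+15,u-14:u+15]
    c=max(cv2.findContours(w,0,1)[0],key=cv2.contourArea); M=cv2.moments(cv2.convexHull(c)); q=M["m10"]/M["m00"],M["m01"]/M["m00"]
    print(n,q,M["m00"],ray(f,*q,2.5).round(1),cv2.fitEllipse(c))
E
```

```text
clock: 34.85
eef_pos: [639.7, -179.0, 72.9]
tcp_rot: [-3.142, 0.0, 0.001]
contact_force: [-0.2, 0.1, -0.1]
opening: 0.599
grasp_force: 0.0
clock: 35.35
eef_pos: [640.3, -179.2, 144.4]
tcp_rot: [3.141, -0.002, 0.001]
contact_force: [-0.7, -0.1, 0.4]
opening: 0.595
grasp_force: 0.0
top (345.83227176220805, 215.43949044585986) 78.5 [ 450.  -363.1    2.5] ((345.7968444824219, 215.47677612304688), (9.551654815673828, 10.532156944274902), 85.76265716552734)
side (267.7073643410853, 255.14341085271317) 86.0 [ 449.2 -359.3    2.5] ((267.74383544921875, 255.19430541992188), (8.328035354614258, 13.038734436035156), 94.2186050415039)
```

```bash
python3 -m inch '[[-0.015,0.015,0,0,0,0,-0.2],[-0.03,0.03,0,0,0,0,-0.2],[-0.035,0.033,0,0,0,0,-0.2],[-0.035,0.033,0,0,0,0,-0.2],[-0.035,0.033,0,0,0,0,-0.2],[-0.025,0.025,0,0,0,0,-0.2],[-0.015,0.014,0,0,0,0,-0.2],[0,0,0,0,0,0,-0.2]]';python3 -m inch '[[0,0,0.02,0,0,0,-0.2],[0,0,0.035,0,0,0,-0.2],[0,0,0.03,0,0,0,-0.2],[0,0,0.02,0,0,0,-0.2],[0,0,0.01,0,0,0,-0.2],[0,0,0.004,0,0,0,-0.2],[0,0,0,0,0,0,-0.2],[0,0,0,0,0,0,-0.2]]'; python3 - <<'E'
from h import *
f=eyes.grab_frame("top"); g=eyes.grab_frame("side")
a=cv2.resize(f["img"][135:170,265:305],None,fx=9,fy=9,interpolation=cv2.INTER_CUBIC);b=cv2.resize(g["img"][180:265,240:315],None,fx=5,fy=5,interpolation=cv2.INTER_CUBIC)
h=max(a.shape[0],b.shape[0]); p=lambda x:cv2.copyMakeBorder(x,0,h-x.shape[0],0,10,0)
cv2.imwrite("pics/small.png",np.hstack([p(a),p(b)]))
E
```

```text
clock: 36.25
eef_pos: [446.6, -363.7, 142.2]
tcp_rot: [-3.141, 0.002, -0.002]
contact_force: [0.1, 0.3, -1.1]
opening: 0.598
grasp_force: 0.0
clock: 37.05
eef_pos: [450.5, -362.6, 25.0]
tcp_rot: [3.141, -0.001, 0.001]
contact_force: [0.1, -1.0, 0.5]
opening: 0.598
grasp_force: 0.0
```

View pics/small.png

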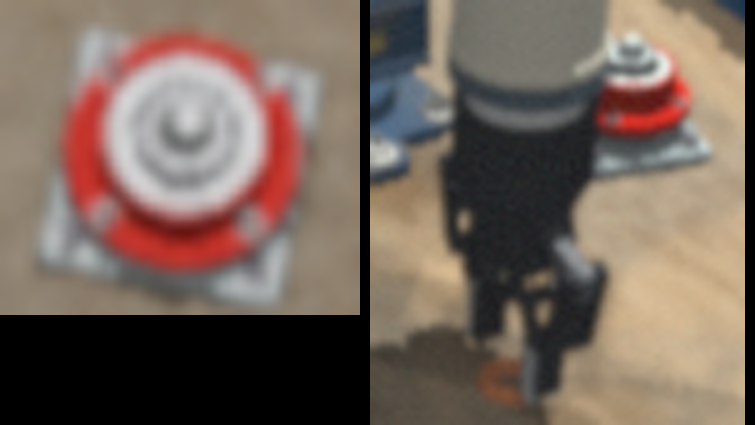

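The small bearing sits concentric in the hub recess, standing proud. The washer, at crop (505,380), is between the pads. I've now used all 14 pictures, so from here I'll work from numbers only. Lowering with contact feel.

```bash
python3 -m inch '[[0,0,0.003,0,0,0,0],[0,0,0.002,0,0,0,0],[0,0,0.001,0,0,0,0],[0,0,0,0,0,0,0]]';python3 -m inch '[[0,0,0.001,0,0,0,0],[0,0,0,0,0,0,0],[0,0,0,0,0,0,0]]';python3 -m inch '[[0,0,0.001,0,0,0,0],[0,0,0,0,0,0,0],[0,0,0,0,0,0,0]]'
```

```text
clock: 37.55
eef_pos: [449.8, -362.1, 17.9]
tcp_rot: [-3.141, 0.0, 0.001]
contact_force: [0.1, -0.3, 0.0]
opening: 0.5
grasp_force: 0.0
clock: 37.85
eef_pos: [449.9, -362.2, 17.0]
tcp_rot: [-3.142, 0.0, 0.001]
contact_force: [-0.5, 0.0, -0.2]
opening: 0.5
grasp_force: 0.0
clock: 38.15
eef_pos: [449.9, -362.2, 16.0]
tcp_rot: [-3.142, 0.0, 0.001]
contact_force: [-0.2, -0.3, -0.6]
opening: 0.495
grasp_force: 0.0
```

```bash
python3 -m inch '[[0,0,-0.0007,0,0,0,0.1],[0,0,0,0,0,0,0.3],[0,0,0,0,0,0,0.5],[0,0,0,0,0,0,0.5],[0,0,0,0,0,0,0.5]]' 30;python3 -m inch '[[0,0,-0.005,0,0,0,0.5],[0,0,-0.02,0,0,0,0.5],[0,0,-0.03,0,0,0,0.5],[0,0,-0.04,0,0,0,0.5],[0,0,-0.03,0,0,0,0.5],[0,0,0,0,0,0,0.5],[0,0,0,0,0,0,0.5]]'
```

```text
clock: 38.65
eef_pos: [449.9, -362.2, 17.2]
tcp_rot: [3.142, -0.0, 0.001]
contact_force: [-1.1, 1.2, 5.2]
opening: 0.396
grasp_force: 29.4
clock: 39.35
eef_pos: [450.1, -362.4, 142.5]
tcp_rot: [3.141, -0.001, 0.001]
contact_force: [0.2, 0.6, -0.6]
opening: 0.398
grasp_force: 29.9
```

```bash
python3 -m inch '[[0.015,-0.015,0,0,0,0,0.5],[0.03,-0.03,0,0,0,0,0.5],[0.035,-0.033,0,0,0,0,0.5],[0.035,-0.033,0,0,0,0,0.5],[0.035,-0.033,0,0,0,0,0.5],[0.025,-0.025,0,0,0,0,0.5],[0.015,-0.014,0,0,0,0,0.5],[0,0,0,0,0,0,0.5]]';python3 -m inch '[[0,0,0,0,0,0,0.5],[0,0,0.02,0,0,0,0.5],[0,0,0.015,0,0,0,0.5],[0,0,0,0,0,0,0.5],[0,0,0,0,0,0,0.5],[0,0,0,0,0,0,0.5]]'; python3 - <<'E'
from h import *
g=eyes.grab_frame("side"); im=g["img"].astype(int); p=r.sense()["eef_pos"]
u,v=proj(g,(p[0],p[1],p[2]-14.7)); print(p,u,v)
m=(im[...,2]-im[...,0]>60)&(np.indices((384,512))[0]>v-9)&(np.indices((384,512))[0]<v+9)&(abs(np.indices((384,512))[1]-u)<10)
c=max(cv2.findContours(m.astype(np.uint8),0,1)[0],key=cv2.contourArea); print(cv2.boundingRect(c),cv2.contourArea(c))
print((im[...,2]-im[...,0])[int(v)-6:int(v)+9,int(u)-10:int(u)+11])
E
```

```text
clock: 40.15
eef_pos: [640.6, -177.1, 140.3]
tcp_rot: [-3.141, 0.001, 0.004]
contact_force: [-0.5, 0.3, -0.7]
opening: 0.395
grasp_force: 30.0
clock: 40.75
eef_pos: [639.9, -179.6, 107.4]
tcp_rot: [3.141, -0.001, 0.0]
contact_force: [0.2, 0.0, -0.2]
opening: 0.395
grasp_force: 30.0
[ 640.03559915 -179.44922549  107.57369353] 293.1380210107362 181.9842319016446
(284, 180, 7, 5) 7.5
[[ 63  59  47  24   7   0  -4  -2  -3   6  11   5  -2  -1   0  -1  -4   0
    6   1 -14]
 [ 62  57  45  26   4   1  -3   1  -1   6   6   2  -3  -3  -3  -3  -4   8
   17  15  -4]
 [ 59  58  44  24   5   0   3   6  10  12   9   2  -3  -2  -2  -4  -1  10
   24  27  16]
 [ 56  56  46  27  12  14  21  25  30  26  14   3   0  -3  -5  -4  -3  12
   23  29  28]
 [ 58  57  53  39  33  39  44  47  51  40  18   3  -3   0  -4  -4   0  14
   28  31  31]
 [ 61  61  60  55  57  57  56  56  56  50  20   2  -3  -3  -5  -5   0  15
   27  32  32]
 [ 62  63  62  62  68  72  67  58  56  50  24   3  -2  -1  -4  -4   4  19
   30  34  35]
 [ 62  60  59  60  64  76  73  65  57  47  24   2  -2  -3  -2   0  13  31
   38  44  47]
 [ 58  59  57  58  60  66  72  69  60  43  17   0  -1  -2  -3   1  21  41
   48  52  55]
 [ 55  57  56  57  56  58  62  62  57  43  17   4   1   4   8  16  31  47
   53  56  56]
 [ 50  54  55  56  55  57  57  57  54  46  28  17  16  21  28  35  44  52
   55  57  57]
 [ 45  46  49  51  52  52  53  52  45  39  35  35  39  43  47  52  54  54
   54  56  58]
 [ 41  44  46  49  48  44  41  40  27  21  25  38  47  54  58  58  56  54
   54  55  59]
 [ 42  44  46  44  38  27  21  18   8   4   8  19  34  53  63  64  59  57
   56  57  60]
 [ 46  48  42  32  20   7   2   2  -4  -2  -2   1  13  37  65  73  67  59
   56  57  62]]
```

```bash
python3 -m inch '[[0,0,0.008,0,0,0,0.5],[0,0,0.006,0,0,0,0.5],[0,0,0,0,0,0,0.5],[0,0,0,0,0,0,0.5],[0,0,0,0,0,0,0.5]]';python3 -m inch '[[0,0,0.001,0,0,0,0.5],[0,0,0.001,0,0,0,0.5],[0,0,0.001,0,0,0,0.5],[0,0,0,0,0,0,0.5]]';python3 -m inch '[[0,0,0.001,0,0,0,0.5],[0,0,0.001,0,0,0,0.5],[0,0,0.001,0,0,0,0.5],[0,0,0,0,0,0,0.5]]'
```

```text
clock: 41.3
eef_pos: [639.8, -179.0, 92.8]
tcp_rot: [3.142, -0.0, 0.001]
contact_force: [-0.7, 0.1, 0.5]
opening: 0.399
grasp_force: 30.0
clock: 41.7
eef_pos: [639.6, -179.0, 89.6]
tcp_rot: [-3.142, 0.0, 0.001]
contact_force: [-0.5, -0.5, -0.6]
opening: 0.395
grasp_force: 30.0
clock: 42.1
eef_pos: [639.6, -179.0, 86.6]
tcp_rot: [-3.142, 0.0, 0.001]
contact_force: [0.4, -0.3, 0.2]
opening: 0.398
grasp_force: 30.0
```

Threaded on with no load. Lowering to the 80.2 mm seat.

```bash
python3 -m inch '[[0,0,0.001,0,0,0,0.5],[0,0,0.001,0,0,0,0.5],[0,0,0.001,0,0,0,0.5],[0,0,0.001,0,0,0,0.5],[0,0,0,0,0,0,0.5]]';python3 -m inch '[[0,0,0.001,0,0,0,0.5],[0,0,0.0005,0,0,0,0.5],[0,0,0,0,0,0,0.5],[0,0,0,0,0,0,0.5]]';python3 -m inch '[[0,0,0.0005,0,0,0,0.5],[0,0,0,0,0,0,0.5],[0,0,0,0,0,0,0.5]]';python3 -m inch '[[0,0,0.0005,0,0,0,0.5],[0,0,0,0,0,0,0.5],[0,0,0,0,0,0,0.5]]'
```

```text
clock: 42.6
eef_pos: [639.6, -179.0, 82.6]
tcp_rot: [-3.142, 0.0, 0.001]
contact_force: [-0.3, 1.5, -0.6]
opening: 0.4
grasp_force: 30.0
clock: 43.0
eef_pos: [639.7, -179.0, 81.3]
tcp_rot: [3.142, 0.0, 0.001]
contact_force: [-0.4, -0.9, 0.0]
opening: 0.4
grasp_force: 30.0
clock: 43.3
eef_pos: [639.7, -179.0, 80.8]
tcp_rot: [3.142, -0.0, 0.001]
contact_force: [0.0, -0.3, -0.1]
opening: 0.399
grasp_force: 30.0
clock: 43.6
eef_pos: [639.8, -179.0, 80.3]
tcp_rot: [3.142, -0.0, 0.001]
contact_force: [0.3, -0.1, -0.5]
opening: 0.393
grasp_force: 30.0
```

```bash
python3 -m inch '[[0,0,0.0005,0,0,0,0.5],[0,0,0,0,0,0,0.5],[0,0,0,0,0,0,0.5]]'; python3 -m inch '[[0,0,0,0,0,0,0.3],[0,0,0,0,0,0,0.1],[0,0,0,0,0,0,-0.1],[0,0,0,0,0,0,-0.2],[0,0,0,0,0,0,-0.2]]';python3 -m inch '[[0,0,-0.005,0,0,0,-0.2],[0,0,-0.02,0,0,0,-0.2],[0,0,-0.04,0,0,0,-0.2],[0,0,-0.02,0,0,0,-0.2],[-0.03,0.03,0,0,0,0,-0.2],[-0.04,0.03,0,0,0,0,-0.2],[-0.04,0.03,0,0,0,0,-0.2],[-0.04,0.03,0,0,0,0,-0.2]]'; python3 -m inch '[[-0.03,0.03,0,0,0,0,-0.2],[-0.02,0.02,0,0,0,0,-0.2],[0,0,0,0,0,0,-0.2],[0,0,0,0,0,0,-0.2],[0,0,0,0,0,0,-0.2]]'; python3 - <<'E'
from h import *
for n in("top","side"):
    f=eyes.grab_frame(n); im=f["img"].astype(int); d=im[...,2]-im[...,0]
    u,v=proj(f,(640,-179,68)); ui,vi=int(u),int(v); print(n,u,v,proj(f,(640,-179,73))); print(d[vi-8:vi+10,ui-11:ui+12])
    c=im[...,1]-im[...,0]
    m=((d>40)&(c>10)).astype(np.uint8); w=np.zeros_like(m); s=np.s_[vi-8:vi+9,ui-10:ui+11]; w[s]=m[s]
    k=max(cv2.findContours(w,0,1)[0],key=cv2.contourArea); M=cv2.moments(cv2.convexHull(k));q=M["m10"]/M["m00"],M["m01"]/M["m00"]; print(q,M["m00"],ray(f,*q,66).round(1),cv2.boundingRect(k))
E
```

```text
clock: 43.9
eef_pos: [639.9, -179.0, 80.2]
tcp_rot: [3.141, -0.0, 0.001]
contact_force: [-2.0, 0.6, 5.4]
opening: 0.399
grasp_force: 30.6
clock: 44.4
eef_pos: [639.6, -179.0, 79.5]
tcp_rot: [-3.141, 0.0, 0.001]
contact_force: [-0.1, -0.3, 0.4]
opening: 0.601
grasp_force: 0.0
clock: 45.2
eef_pos: [488.4, -299.9, 165.3]
tcp_rot: [3.141, -0.001, 0.002]
contact_force: [0.7, -1.2, -0.3]
opening: 0.6
grasp_force: 0.0
clock: 45.7
eef_pos: [440.6, -348.7, 165.0]
tcp_rot: [-3.142, -0.0, 0.001]
contact_force: [-0.1, -0.2, 0.2]
opening: 0.596
grasp_force: 0.0
top 285.6877232275128 148.53941201079942 (np.float64(285.7716412985854), np.float64(148.09723164229817))
[[ -1  -3   0  14  35  71 109 134 134 122 107  99 105 112 127 129 112  91
   70  47  36  35  36]
 [ -1   0  10  36  69 112 126 102  72  54  38  35  42  50  72  96 124 132
  109  65  34  24  25]
 [  4  15  25  42  76  93  65  37  22  19  15  17  20  20  25  36  67 115
  125  73  26   7   6]
 [ 24  52  51  48  61  43  18  12  16  24  34  41  41  33  27  19  26  57
   96  69  21   6   3]
 [ 61 100  89  68  39  15  10  22  41  56  69  76  7
[... 2634 characters left out ...]
52  25
   49  78  74  67  65]
 [  3  48  56  12   1  -1  22  65  85  94 100 107 107 101  84  48  11   4
   18  69  81  67  64]
 [  2  52  69  27   6   2   1  12  31  39  47  56  49  41  24   5  -3  -1
   12  73  87  68  64]
 [  5  47  72  57  29  15   6   4   2   0   3   4   3   1  -1   0   6   4
   27  85  96  74  64]
 [  5  35  61  70  54  34  21  14   8   7   6  11  11   7   4  10  21  35
   64  97 121  98  72]
 [  8  39  63  68  66  53  44  33  34  29  36  43  41  32  26  33  57  78
   86 110 153 132  95]
 [ 19  49  62  69  69  67  61  60  64  65  62  64  62  57  55  60  75  84
   87 119 170 163 121]]
(293.1926977687627, 186.76335361730898) 246.5 [ 651.3 -165.6   66. ] (282, 180, 21, 17)
```

The washer is centred around the pin, the tip stands through it, and contact came exactly at the seat height. The arm is clear, so I'm handing in.

```bash
python3 -c "
from rig import r
print(r.sign_off())"
```

```text
the job is handed in; nothing more can be done
None
```

I assembled the hub in order (seal, large bearing, hub, small bearing, thrust washer), each part lowered until it met the one below at its seated height, and handed the job in at about 46 s; the hand-in gave no verdict, and the nut and tape measure were not touched.

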